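Third hand at the bauble display jig

TASK

Take the gold bauble holder from the parts tray and be my third hand while I screw it on: hold it upright in the air with one of its broad faces flat against the front of the blue panel, centred under the yellow marker and its top level with the panel's top edge, and push with the holder alone until the black pointer stands in the green zone, never into the red zone. Keep it steady there for two seconds and finish still gripping and pressing it; leave the other holders, the bottle and the screwdriver where they are.

Things in the scene. Friction and masses are not known exactly. Their poses are not given: they have to be found in the camera images.
- holder_gold_mid (a point): centre (half-way up) of the gold bauble holder: a loose gold block, 44 mm (its x) by 36 mm (its y) by 50 mm high, about 70 g, dark round seat on top. Its broad faces (44 wide) look along its y and -y; either may go against the panel. Grip it across the 44 mm, along its x. It stands in one of the tray's three compartments, turned a little, centre 29 mm above the table.
- holder_green_mid (a point): centre of the green holder, same size and shape, in another compartment; to be left alone
- holder_white_mid (a point): centre of the white holder, same size and shape, in another compartment; to be left alone
- tray: low plywood parts tray fixed to the table, 148 mm (x) by 250 mm (y), floor 4 mm thick, walls 18 mm high and 4 mm thick, two dividers making three compartments side by side along its y, each about 140 by 78 mm inside; origin at the centre of its underside
- mark (a point): point on the front face of the blue panel at its top edge (110 mm above the table), straight below the yellow marker clipped over that edge. x runs level along the panel, y points into it (the way to push), z up; at yaw 0 these are the world axes. It moves with the panel. When done the gold holder's centre lies 18 mm in front of it (-y) and 25 mm below it.
- panel (a joint): how far the blue panel has been pushed in along y of mark, m; 0 at rest, end stop 0.032. It slides level against springs of 500 N per m without preload (5 N at 0.010, 10 N at 0.020) and springs back. A black pointer on it shows this on the scale block beside its +x end: white, then green zone 0.010 to 0.020, red zone from 0.025.
- jig: plywood base fixed to the table, 230 by 150 by 12 mm, all behind the panel's front face, with an 87 mm high rear block and a 100 mm high scale block past the panel's +x end. Axes as mark; origin on the table below the middle of the panel's front at rest. Panel: 160 mm long, 12 thick, from 14 to 110 mm above the table; marker within 30 mm of its middle; free table in front.
- bottle: small clear bottle with white cap, 56 mm across, 120 mm high, upright; origin at the centre of its underside; to be left alone
- screwdriver_grip (a point): middle of the orange handle of a 190 mm screwdriver lying on the table, roughly along x; to be left alone
Things that resemble listed ones, but are neither listed nor needed, are in the scene too. What is shaped like the part that bears holder_gold_mid but brown, pink or purple is not meant.

How it is judged:
By the outcome, as a careful person would: the job done as asked, in the order asked, and still so for the second after the job is handed in, while the arm keeps its last pose, push and grip.
It also fails if it takes over 45 s, if anything falls off the work surface, if the arm or the gripper's body presses on something with over 40 N, if the wrist force passes 120 N, or if a joint passes its speed limit or range.

ROBOT

A 6-joint arm with a two-finger parallel gripper is mounted at the origin on the work surface. World frame = base frame: x ahead of the robot, y to its left, z up, the work surface at z = 0. Lengths are in m, angles in rad, forces in N, time in s.
With the tool pointing down it reaches from about 0.425 to 0.925 m from the base axis. Payload 12.5 kg.
Tool frame: the origin (TCP) lies on the centre line of the jaws, within the pads' length; the fingertips stand 17 mm ahead of it and the grasp point (between the pads) lies 2 mm behind it; z points along the fingers, y is the line along which they close (so a half turn about z gives the same grasp; the last joint's range is limited). The gripper opens to 85 mm and grips with 20 to 120 N. Pads are 22 mm wide; open, the fingers measure 114 mm over their backs; the gripper's body (76 mm by 85 mm) begins 54 mm behind the grasp point. The pads swing forward as they close: fully open they stand 13 mm farther back than shut.
Start: joints at [1.207, 0.491, 1.559, -0, 1.092, -0.106], TCP at [0.159, 0.604, 0.248] pointing down, gripper open.
Joint ranges: [-3.1, 3.1], [-0.84, 2.19], [0.05, 2.79], [-1.13, 4.28], [0.06, 2.93], [-2.69, 2.69]. Speed limits (rad/s): [2.22, 2.22, 2.79, 3.14, 3.14, 3.14].

INTERFACE

Orientations are given as a rotation vector (axis times angle).
In Python, from bench import reach, move_l, set_joints, move_gripper, hold, ik, state, capture, camera_model, PlanningError, job_done gives the robot as it stands. Calls block until the motion is done:
- reach(position, orientation): joint-space move of the TCP to a pose.
- move_l(position, rot=None, vel=0.15, threshold=None): straight line of the TCP; rot=None keeps the orientation; vel is the mean speed in m/s. With threshold (N) it stops when the force on the tool has changed by that much, and returns True; else False.
- set_joints(angles): joint-space move.
- move_gripper(opening, f_grip=None): finger opening in m; f_grip is the grip in N (None keeps the last); returns when the fingers have stopped.
- hold(seconds).
- ik(position, orientation): joint angles nearest the present ones, or None.
- state(): the state.
- capture(name): name is "side" or "top" or "wrist"; returns (picture, depth): 420x560x3 uint8, red, green, blue; 420x560 float32, m along the optical axis (not along the pixel's ray), 0 where there is no reading.
- camera_model(name): a dict with "fx", "fy", "cx", "cy" (pixels), "R" (3x3) and "t" (3): a world point X has camera coordinates R X + t. Camera axes: x right, y down, z forward; pixel columns grow to the right and rows downward; lengths in m; the calibration is good to about 2 mm. The wrist camera is an equidistant fisheye: a pixel r from the principal point sees the ray r / f radians off the axis. A picture is of the moment at which its call begins: read the wrist's pose just before it. camera_model takes no time and is no camera call; for the wrist camera it gives the pose at the moment of the call.
A pose or a line that the arm cannot do raises PlanningError and nothing moves.
- job_done(): hands the job in; it is judged then, once.
The state is a dict: "clock": time; "joints": joint angles; "joint_velocities": joint speeds; "joint_efforts": joint torques, N m; "position": TCP position; "orientation": TCP orientation; "wrist_force": force on the tool from outside, world axes, zero at the start; "torque": the same for the moment, N m; "finger_gap": finger opening in m; "finger_force": force on a finger pad.
Only numpy, scipy, OpenCV 4.12 (cv2) and the standard library are available. Lean on these libraries where they do the work, as an engineer would, in place of code of your own. Each camera call takes 0.05 s, during which the arm holds its last target. There are 200 camera calls.

## Working session

There is one attempt and no reset: what is moved stays moved. The work goes in short steps, each a Python script; the robot and the scene stay as the last script left them, time stands still between calls to the robot, and variables do not carry over. Pictures are saved under pics/ and viewed, at most 10 in all, crops included, and the job is handed in when it is done.

```bash
mkdir -p pics; ls; python3 - <<'E'
from bench import *
import cv2,numpy as np
for n in("top","side"):
    p,d=capture(n); np.savez(f"{n}.npz",p=p,d=d,**camera_model(n)); cv2.imwrite(f"pics/{n}1.png",p[...,::-1]); print(n,camera_model(n))
print(state())
E
```

```text
pics
top {'fx': 488.5222545971791, 'fy': 488.5222545971791, 'cx': 270.791094843448, 'cy': 206.95078935503, 'R': array([[ 3.05343404e-03, -9.99606832e-01, -2.78721804e-02],
       [-9.93924713e-01,  3.27998952e-05, -1.10062095e-01],
       [ 1.10019736e-01,  2.80389162e-02, -9.93533833e-01]]), 't': array([-0.01502694,  0.60778553,  1.03259424])}
side {'fx': 447.61861312886606, 'fy': 447.61861312886606, 'cx': 276.64067429634343, 'cy': 207.2910566668864, 'R': array([[ 0.73707247, -0.67540588,  0.02347508],
       [-0.33280503, -0.39298506, -0.85720683],
       [ 0.58818789,  0.62401093, -0.51443694]]), 't': array([-0.46721536,  0.26357469,  0.61507995])}
{'clock': 0.1, 'joints': array([ 1.20743911e+00,  4.91503660e-01,  1.55940800e+00,  2.40980807e-05,
        1.09167092e+00, -1.05618357e-01]), 'joint_velocities': array([ 1.93041154e-03, -1.68396188e-03,  6.29266465e-05,  8.54736389e-04,
        1.23257893e-03,  7.74903552e-04]), 'joint_efforts': array([ 1.67214210e-03, -6.19446945e+01, -2.62024087e+01, -1.27940980e-04,
        2.89584648e-03, -8.41990158e-06]), 'position': array([0.15922803, 0.6041878 , 0.24777673]), 'orientation': array([-4.03720628e-01, -3.11529069e+00,  1.50448398e-03]), 'wrist_force': array([ 0.04018097, -1.16281412, -0.67611919]), 'torque': array([-0.00211626, -0.03166371,  0.04445602]), 'finger_force': 0.0, 'finger_gap': 0.08548855843748411}
```

View pics/top1.png

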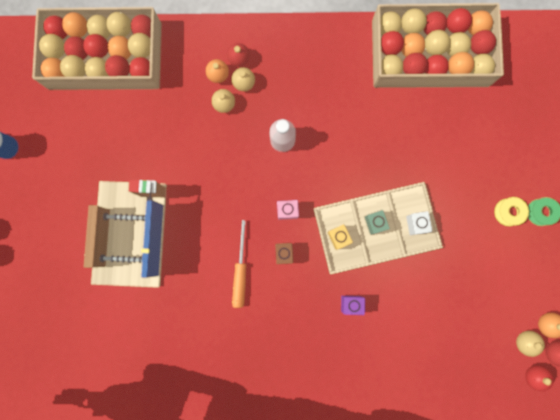

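View pics/side1.png

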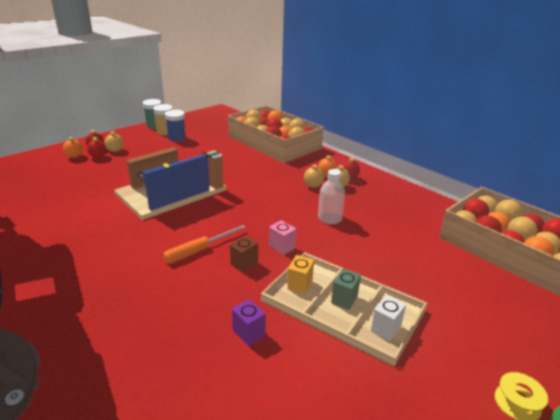

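The top view shows the gold holder at (341,237) in the tray's left compartment. The panel is at about (152,238), with the marker at (145,250) and the scale at (147,187). The bottle is at (283,135) and the screwdriver at (240,270).

```bash
cat >h.py <<'E'
import numpy as np,cv2
from bench import *
from scipy.spatial.transform import Rotation as Ro
def ray(m,uv,fish=False):
    uv=np.atleast_2d(np.asarray(uv,float)); x=(uv[:,0]-m["cx"])/m["fx"]; y=(uv[:,1]-m["cy"])/m["fy"]
    if fish:
        r=np.hypot(x,y)+1e-12; d=np.c_[np.sin(r)*x/r,np.sin(r)*y/r,np.cos(r)]
    else: d=np.c_[x,y,np.ones(len(x))]
    R=np.array(m["R"]); return -R.T@np.array(m["t"]), d@R
def onz(m,uv,z,fish=False):
    c,d=ray(m,uv,fish); return c+d*((z-c[2])/d[:,2])[:,None]
def mask(p,h0,h1,s=100,v=60):
    h=cv2.cvtColor(np.ascontiguousarray(p),cv2.COLOR_RGB2HSV)
    return cv2.inRange(h,(h0,s,v),(h1,255,255))
def blobs(mk,a=40):
    n,l,st,c=cv2.connectedComponentsWithStats(mk); return [(int(st[i,4]),c[i].round(1).tolist(),st[i,:4].tolist(),l==i) for i in range(1,n) if st[i,4]>a]
def down(yaw): # tool z down, tool y along world direction yaw
    y=np.array([np.cos(yaw),np.sin(yaw),0]); z=np.array([0,0,-1.]); return Ro.from_matrix(np.c_[np.cross(y,z),y,z]).as_rotvec()
def looks(n,name):
    m=camera_model("wrist"); p,d=capture("wrist"); np.savez(n,p=p,d=d,**m); cv2.imwrite(f"pics/{name}.png",p[...,::-1]); return m,p,d
E
python3 - <<'E'
from h import *
f=np.load("top.npz"); p=f["p"]
for nm,a,z in(("gold",(15,30,120,100),.054),("blue",(105,125,100,40),.11)):
    for b in blobs(mask(p,*a)):
        print(nm,b[:3],onz(f,[b[1]],z)[0].round(3))
for nm,uv,z in(("marker",(145,250),.11),("goldtop",(341,237),.054),("bottle",(283,128),.12),("tray",(378,228),.02),("pt",(153,203),.11),("pb",(146,275),.11)):print(nm,onz(f,[uv],z)[0].round(3))
# camera relative to TCP
s=state(); m=camera_model("wrist"); R=Ro.from_rotvec(s["orientation"]).as_matrix()
c=-m["R"].T@m["t"]; print("cam in tool",R.T@(c-s["position"]),"\n",(m["R"]@R).round(3),m["fx"])
E
```

```text
gold (77, [478.0, 20.1], [474, 15, 10, 11]) [ 1.02  -0.471  0.054]
gold (41, [67.0, 21.8], [64, 18, 7, 8]) [1.027 0.448 0.054]
gold (68, [410.1, 42.3], [406, 38, 9, 10]) [ 0.971 -0.321  0.054]
gold (42, [112.5, 45.3], [110, 42, 7, 8]) [0.97  0.341 0.054]
gold (83, [458.3, 61.7], [453, 57, 12, 10]) [ 0.925 -0.424  0.054]
gold (50, [212.6, 67.4], [208, 62, 11, 11]) [0.917 0.115 0.054]
gold (55, [250.0, 81.1], [243, 72, 11, 18]) [0.885 0.032 0.054]
gold (79, [229.3, 101.8], [220, 90, 14, 22]) [0.838 0.077 0.054]
gold (173, [510.7, 211.0], [494, 197, 36, 29]) [ 0.597 -0.521  0.054]
gold (86, [514.2, 210.5], [508, 205, 13, 13]) [ 0.598 -0.528  0.054]
gold (338, [339.8, 237.0], [329, 226, 23, 23]) [ 0.542 -0.161  0.054]
gold (146, [236.5, 285.1], [233, 265, 7, 41]) [0.44  0.057 0.054]
gold (86, [551.6, 326.8], [546, 323, 14, 9]) [ 0.358 -0.592  0.054]
blue (279, [7.7, 146.9], [0, 135, 17, 23]) [0.725 0.533 0.11 ]
blue (194, [147.8, 224.7], [145, 202, 7, 45]) [0.563 0.233 0.11 ]
blue (106, [145.1, 264.6], [143, 255, 6, 21]) [0.483 0.236 0.11 ]
marker [0.512 0.238 0.11 ]
goldtop [ 0.542 -0.164  0.054]
bottle [ 0.76  -0.041  0.12 ]
tray [ 0.563 -0.248  0.02 ]
pt [0.607 0.224 0.11 ]
pb [0.462 0.234 0.11 ]
cam in tool [ 0.06988143  0.00063079 -0.12571588] 
 [[-0.     1.    -0.001]
 [-0.962 -0.001 -0.275]
 [-0.275  0.001  0.962]] 325.19226210127806
```

```bash
python3 - <<'E'
from h import *
for y in(0,np.pi,-np.pi+.01):
    for q in((.51,.2,.25),(.542,-.16,.2)):print(y,ik(np.array(q),down(y)))
try:
    reach((.515,.20,.25),down(np.pi))
    looks("wp.npz","wp")
    reach((.542,-.162,.17),down(np.pi))
    looks("wg.npz","wg")
except PlanningError as e: print(e)
s=state();print(s["clock"],s["joints"].round(2),s["position"])
a=np.load("wp.npz")["p"];b=np.load("wg.npz")["p"];cv2.imwrite("pics/w.png",cv2.resize(np.hstack([a,b]),(800,300))[...,::-1])
E
```

```text
0 [ 2.53138434e-01  3.79670528e-01  1.74706823e+00 -4.44089210e-16
  1.01485389e+00  2.53138434e-01]
0 [-4.03927744e-01  4.61089716e-01  1.76295490e+00 -4.44089210e-16
  9.17548034e-01 -4.03927744e-01]
3.141592653589793 None
3.141592653589793 None
-3.1315926535897933 None
-3.1315926535897933 None
the arm cannot take that pose within its joint ranges
0.1 [ 1.21  0.49  1.56  0.    1.09 -0.11] [0.15922803 0.6041878  0.24777673]Traceback (most recent call last):
  File "<stdin>", line 11, in <module>
    fid = stack.enter_context(open(os.fspath(file), "rb"))
                              ~~~~^^^^^^^^^^^^^^^^^^^^^^^
FileNotFoundError: [Errno 2] No such file or directory: 'wp.npz'
```

```bash
python3 - <<'E'
from h import *
reach((.53,.12,.23),down(0))
looks("wp.npz","wp")
reach((.542,-.165,.17),down(0))
looks("wg.npz","wg")
s=state();print(s["clock"],s["joints"].round(2),s["position"])
E
```

```text
3.5083 [-0.41  0.5   1.79  0.    0.85 -0.41] [ 0.54232684 -0.16379517  0.17033678]
```

View pics/wp.png

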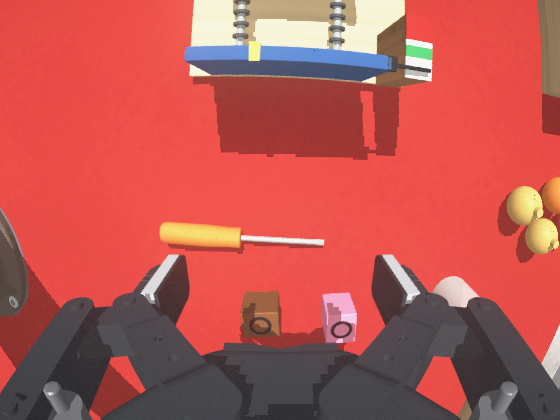

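View pics/wg.png

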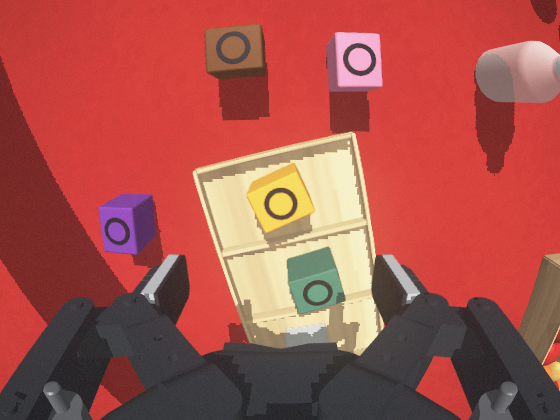

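The first picture shows the panel's blue strip running from (187,55) to (393,65), with the yellow marker at (254,51). In the second, the gold top's ring is at (281,204). I'll crop both to get the edges.

```bash
python3 - <<'E'
from h import *
a=np.load("wp.npz")["p"];b=np.load("wg.npz")["p"]
A=cv2.resize(a[30:95,180:440],None,fx=3,fy=3,interpolation=cv2.INTER_CUBIC)
B=cv2.resize(b[155:250,235:330],None,fx=4,fy=4,interpolation=cv2.INTER_CUBIC)
o=np.zeros((195+380,780,3),np.uint8);o[:195,:780]=A;o[195:,:380]=B
cv2.imwrite("pics/crop.png",o[...,::-1])
hsv=cv2.cvtColor(a,cv2.COLOR_RGB2HSV)
for c in(200,225,300,340,380): print(c,[tuple(int(k) for k in hsv[r,c]) for r in range(42,84,2)])
E
```

```text
200 [(28, 30, 247), (27, 34, 247), (111, 63, 217), (111, 121, 219), (110, 120, 218), (110, 123, 219), (110, 121, 217), (110, 123, 217), (111, 122, 217), (116, 83, 147), (126, 60, 110), (127, 61, 112), (127, 67, 111), (128, 34, 120), (30, 19, 247), (30, 21, 247), (29, 23, 247), (13, 104, 169), (2, 163, 160), (2, 166, 158), (2, 167, 159)]
225 [(28, 29, 247), (27, 36, 247), (110, 123, 220), (110, 123, 218), (110, 124, 218), (110, 124, 218), (109, 122, 217), (110, 126, 215), (110, 125, 216), (116, 69, 122), (117, 60, 111), (117, 62, 111), (120, 64, 111), (119, 59, 113), (118, 65, 113), (117, 67, 115), (2, 26, 136), (6, 135, 163), (2, 167, 156), (2, 160, 158), (2, 165, 156)]
300 [(29, 27, 247), (28, 29, 247), (24, 28, 246), (108, 135, 221), (109, 138, 218), (108, 136, 219), (108, 135, 219), (109, 135, 216), (108, 138, 216), (108, 138, 218), (112, 83, 110), (112, 83, 110), (112, 85, 111), (112, 89, 112), (114, 87, 112), (113, 87, 111), (112, 93, 112), (107, 15, 116), (7, 123, 160), (2, 168, 152), (2, 159, 156)]
340 [(45, 11, 142), (25, 22, 148), (26, 25, 202), (23, 31, 228), (108, 106, 214), (108, 139, 218), (109, 140, 216), (109, 143, 216), (109, 142, 214), (109, 143, 214), (108, 139, 214), (110, 119, 144), (113, 91, 112), (112, 96, 109), (112, 91, 109), (109, 99, 106), (112, 96, 109), (112, 90, 111), (110, 98, 107), (13, 94, 168), (1, 161, 155)]
380 [(13, 116, 125), (13, 120, 127), (13, 117, 129), (13, 118, 132), (14, 120, 127), (13, 115, 124), (120, 31, 125), (108, 142, 217), (108, 142, 216), (109, 146, 213), (109, 142, 215), (108, 142, 213), (109, 142, 212), (108, 138, 174), (111, 94, 108), (111, 94, 108), (170, 23, 99), (12, 119, 137), (12, 120, 140), (13, 125, 139), (12, 125, 139)]
```

View pics/crop.png

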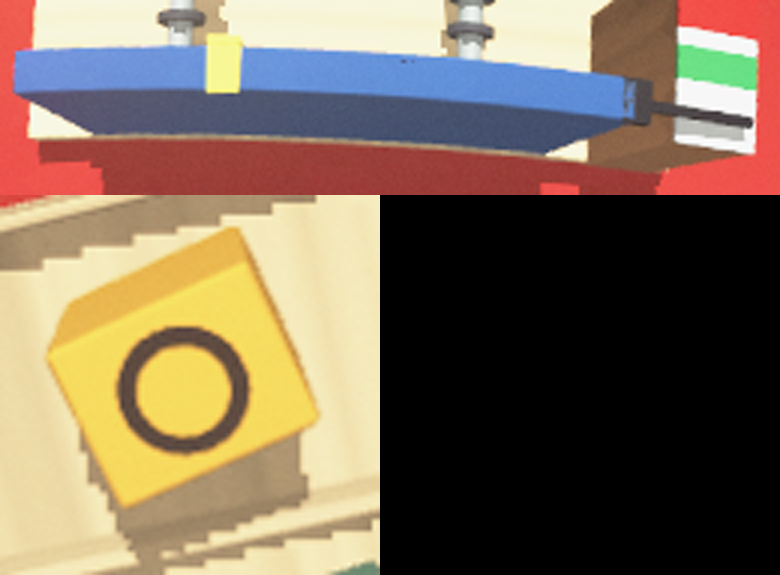

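The crops show the gold top's corners clearly at crop pixels (46,353), (247,262), (320,415) and (125,508). They also show the panel's front-top edge as a bright-to-dark step, with the marker at crop x≈224. Next I'll compute the poses.

```bash
cat >>h.py <<'E'
def goldtop(m,p,z,roi):
    x0,y0,x1,y1=roi; h=cv2.cvtColor(np.ascontiguousarray(p),cv2.COLOR_RGB2HSV)
    return h
E
python3 - <<'E'
from h import *
f=np.load("wg.npz")
q=[(46,353),(247,262),(320,415),(125,508)]
P=onz(f,[(235+(x+.5)/4-.5,155+(y+.5-195)/4-.5) for x,y in q],.054,True)
e=np.linalg.norm(np.diff(P[[0,1,2,3,0]],axis=0),axis=1); print("edges",e.round(4))
xa=(P[1]-P[0])+(P[2]-P[3]); ya=(P[0]-P[3])+(P[1]-P[2])
print("gold c",P.mean(0).round(4),"yaw",np.degrees([np.arctan2(xa[1],xa[0]),np.arctan2(-ya[0],ya[1])]))
ring=[235+(183.5)/4-.5,155+(390-195)/4-.5]; print("ring",onz(f,[ring],.054,True).round(4))
f=np.load("wp.npz");p=f["p"];h=cv2.cvtColor(p,cv2.COLOR_RGB2HSV).astype(float)
E=[]
for c in range(192,384):
    if 244<c<266: continue
    v=h[45:76,c,2]; b=(h[45:76,c,0]>100)&(v>190)
    if not b.any(): continue
    r=np.where(b)[0].max(); 
    # subpixel crossing of 163
    k=r
    while k+1<len(v) and v[k+1]>163:k+=1
    E.append((c,45+k+(v[k]-163)/(v[k]-v[k+1])))
E=np.array(E); W=onz(f,E,.11,True)
k=np.polyfit(W[:,0],W[:,1],1); r=W[:,1]-np.polyval(k,W[:,0]); g=abs(r)<.002; k=np.polyfit(W[g,0],W[g,1],1)
print("panel yaw",np.degrees(np.arctan(k[0])),"y at .5",np.polyval(k,.5),g.sum(),len(g),r[g].std())
print("ends",W[0],W[-1])
y=(h[...,0]>20)&(h[...,0]<35)&(h[...,1]>90)
for rr in range(40,62,2):
    cs=np.where(y[rr,240:272])[0]+240; print(rr,cs.min() if len(cs) else 0,cs.max() if len(cs) else 0)
# side view, marker on panel plane
f=np.load("side.npz");p=f["p"];hs=mask(p,20,35,90,100);
for b in blobs(hs[150:185,150:190],3):print("side",b[:3])
uv=(254.,59.); w=onz(f:=np.load("wp.npz"),[uv],.11,True)[0];print("marker edge",w)
E
```

```text
edges [0.0423 0.0335 0.0429 0.0351]
gold c [ 0.5427 -0.1612  0.054 ] yaw [25.79076397 25.46201882]
ring [[ 0.5425 -0.1618  0.054 ]]
panel yaw -2.227915381081043 y at .5 0.2333762718357908 171 171 5.382685226450636e-05
ends [0.46293089 0.23492508 0.11      ] [0.60867563 0.22913859 0.11      ]
40 0 0
42 248 259
44 249 260
46 250 259
48 250 259
50 250 259
52 249 259
54 249 259
56 249 259
58 249 259
60 249 259
side (21, [15.8, 14.6], [13, 13, 6, 5])
marker edge [0.51044286 0.23321133 0.11      ]
```

```bash
python3 - <<'E'
from h import *
x,y,yw=.5426,-.1615,np.radians(25.6)
move_gripper(.060,60)
reach((x,y,.12),down(yw))
print("hit",move_l((x,y,.030),vel=.08,threshold=8))
s=state();print(s["position"],s["wrist_force"])
looks("w1.npz","w1")
move_gripper(.030,60)
s=state();print(s["clock"],s["position"],s["wrist_force"],s["finger_gap"],s["finger_force"])
looks("w2.npz","w2")
move_l((x,y,.14),vel=.15)
s=state();print(s["clock"],s["position"],s["wrist_force"],s["finger_gap"],s["finger_force"])
looks("w3.npz","w3")
P=[np.load(f"w{i}.npz")["p"][110:410,140:420] for i in(1,2,3)]
cv2.imwrite("pics/w123.png",cv2.resize(np.hstack(P),(798,285))[...,::-1])
E
```

```text
hit False
[ 0.54282939 -0.1615939   0.03047277] [-0.82446496  0.53142318 -0.04098885]
5.9917 [ 0.54281415 -0.16158308  0.03056705] [-0.86216281  0.89587618  6.4476128 ] 0.04332953577355156 61.26466512680054
6.925 [ 0.54221347 -0.16134035  0.13925132] [-0.08343745 -0.40872903 -1.21135858] 0.04350075469468733 60.89675545692444
```

View pics/w123.png

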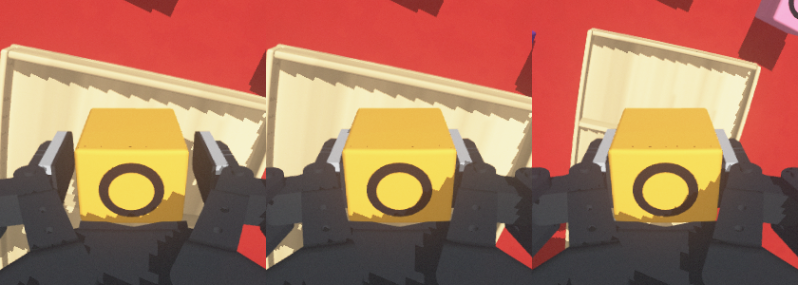

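The three frames show the gold holder upright between the pads and clearly lifted, with no visible shift. Next I'll measure the offset in the grip numerically and move to the panel.

```bash
python3 - <<'E'
from h import *
s=state(); R=Ro.from_rotvec(s["orientation"]).as_matrix()
for n,tp in(("w1",(.5428,-.1616,.0305)),("w2",(.5428,-.1616,.03056)),("w3",tuple(s["position"]))):
    f=np.load(n+".npz");h=cv2.cvtColor(f["p"],cv2.COLOR_RGB2HSV)
    # the top face / front face step: G-channel gradient in columns 230..325
    g=f["p"][240:300,:,1].astype(float)
    E=[]
    for c in range(228,330,4):
        d=cv2.GaussianBlur(np.diff(g[:,c])[:,None],(1,5),0).ravel()
        r=d[:45].argmax(); w=np.clip(d[max(r-2,0):r+3],0,None); E.append((c,240.5+(np.arange(max(r-2,0),r+3)*w).sum()/w.sum()))
    E=np.array(E); W=onz(f,E,tp[2]+.0235,True); T=(W-np.array(tp))@R
    k=np.polyfit(T[:,1],T[:,0],1)
    # left/right extents: gold row 15 px below the edge
    r=int(np.median(E[:,1]))+8; row=h[r].astype(int); go=np.where((row[:,0]>18)&(row[:,0]<32)&(row[:,1]>110)&(row[:,2]>150))[0]; go=go[(go>200)&(go<350)]
    L=(onz(f,[(go.min()-.5,r),(go.max()+.5,r)],tp[2]+.0235,True)-np.array(tp))@R
    print(n,"edge rows",np.median(E[:,1]).round(2),"tool x of edge",k.round(4),"ext y",L[:,1].round(4))
s=ik((.51,.185,.087),down(np.radians(-2.23)));print(s)
E
```

```text
w1 edge rows 267.27 tool x of edge [-0.0073  0.0182] ext y [-0.0218  0.0212]
w2 edge rows 266.79 tool x of edge [0.0006 0.0183] ext y [-0.021   0.0216]
w3 edge rows 266.72 tool x of edge [0.0028 0.0182] ext y [-0.0211  0.0217]
[ 2.26212096e-01  5.97114061e-01  1.91096642e+00 -4.44089210e-16
  6.33512168e-01  2.65132938e-01]
```

```bash
python3 - <<'E'
from h import *
yw=np.radians(-2.23); d=np.array([-np.sin(yw),np.cos(yw),0]); mk=np.array([.5104,.2330,.0865]); o=down(yw)
reach(mk-.09*d+[0,0,.05],o)
move_l(mk-.036*d,vel=.12)
hold(.3)
s=state();print(s["clock"],s["position"],mk-.036*d,s["wrist_force"],s["finger_gap"])
looks("w4.npz","w4")
E
```

```text
9.2167 [0.5091749  0.196757   0.08691236] [0.5089992  0.19702726 0.0865    ] [-0.02004379  0.82612289 -0.49819597] 0.04339595981292001
```

View pics/w4.png

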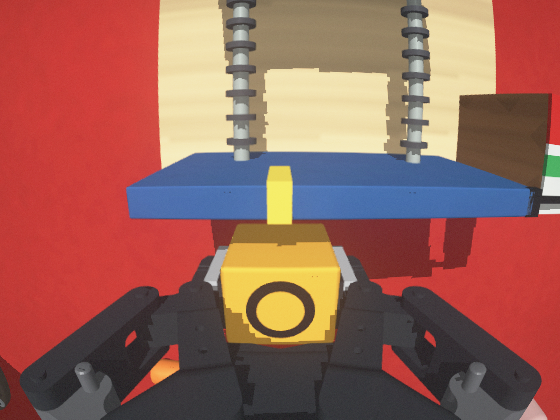

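Seen from above and behind, the panel's front-top edge is at row ~216, the marker is centred at col ~279.5, and the holder's top edge runs 222–339 at row 267. I'll compute the remaining offsets.

```bash
python3 - <<'E'
from h import *
f=np.load("w4.npz");p=f["p"];h=cv2.cvtColor(p,cv2.COLOR_RGB2HSV).astype(int)
B=(h[...,0]>100)&(h[...,0]<130)&(h[...,1]>90)&(h[...,2]>70)
E=[]
for c in list(range(150,262,4))+list(range(300,500,4)):
    r=np.where(B[190:230,c])[0]
    E.append((c,190.5+r.max()))
W=onz(f,E,.11,True);k=np.polyfit(W[:,0],W[:,1],1)
print("panel yaw",np.degrees(np.arctan(k[0])),"y at .51",np.polyval(k,.51),"prev",.2334-.01*.0389)
Y=(h[...,0]>20)&(h[...,0]<35)&(h[...,1]>120)&(h[...,2]>150)
for r in(172,180,192,200,208,214,219):
    c=np.where(Y[r,255:305])[0]+255; print(r,c.min(),c.max(),onz(f,[((c.min()+c.max())/2,r)],.112,True)[0].round(4))
for r in (275,): 
    c=np.where((h[r,:,0]>15)&(h[r,:,0]<35)&(h[r,:,1]>110)&(h[r,:,2]>120))[0];c=c[(c>200)&(c<360)];print("hold",c.min(),c.max(),onz(f,[((c.min()+c.max())/2,r)],.11,True)[0])
print(onz(f,[(280.5,266.7)],.11,True))
E
```

```text
panel yaw -2.3084277222591223 y at .51 0.23284846471544965 prev 0.233011
172 269 289 [0.5108 0.2489 0.112 ]
180 267 291 [0.5107 0.2464 0.112 ]
192 267 291 [0.5106 0.2425 0.112 ]
200 267 291 [0.5105 0.2398 0.112 ]
208 268 291 [0.5105 0.2371 0.112 ]
214 268 291 [0.5104 0.2351 0.112 ]
219 267 291 [0.5102 0.2334 0.112 ]
hold 220 340 [0.50966462 0.21167691 0.11      ]
[[0.50997339 0.21500444 0.11      ]]
```

```bash
python3 - <<'E'
from h import *
yw=np.radians(-2.26); d=np.array([-np.sin(yw),np.cos(yw),0]); mk=np.array([.5102,.2329,.0861]); o=down(yw)
move_l(mk-.022*d,rot=o,vel=.05); hold(.3); s=state(); f0=s["wrist_force"];p0=s["position"]; print(s["clock"],p0,f0)
for off in (-.010,-.0035):
    move_l(mk+off*d,vel=.02); hold(.3); s=state(); F=-(s["wrist_force"]-f0)@d
    print(off,s["clock"],s["position"],"along",(s["position"]-mk)@d,"F",F,s["wrist_force"]-f0,s["finger_gap"])
looks("w5.npz","w5"); p,_=capture("top"); cv2.imwrite("pics/t5.png",p[...,::-1]); f=np.load("w5.npz")["p"]
o=np.zeros((560,800,3),np.uint8); o[:300,:800]=cv2.resize(f[100:310,0:560],(800,300)); o[300:,:400]=cv2.resize(p[170:235,100:200],(400,260),interpolation=cv2.INTER_CUBIC)
o[300:,400:]=cv2.resize(f[130:230,400:553],(400,260),interpolation=cv2.INTER_CUBIC); cv2.imwrite("pics/c5.png",o[...,::-1])
E
```

```text
9.9917 [0.50936778 0.21077957 0.08611068] [ 0.03550587  0.15772029 -0.15226555]
-0.01 11.0417 [0.50984325 0.222818   0.08610198] along -0.010088229033107061 F 4.170201736548666 [-0.12742652 -4.1684191   0.15414301] 0.04330651750720827
-0.0035 11.8167 [0.51004568 0.2291169  0.08610306] along -0.003786246202990432 F 6.830756593125313 [ 0.9022243  -6.87168011  0.81313562] 0.04356569473116772
```

View pics/c5.png

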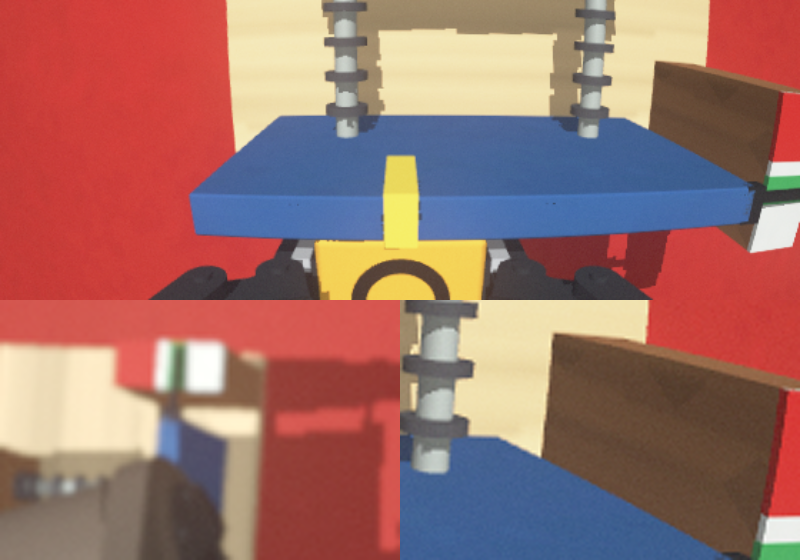

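The holder sits flush under the marker: marker centre is 401 and the holder spans 315–487. In the top view the pointer stands mid-green, and about 6.9 N means roughly 14 mm of push. I'll hold it there and hand in.

```bash
python3 - <<'E'
from h import *
hold(2.8); s=state(); print(s["clock"],s["position"],s["wrist_force"],s["finger_gap"],s["finger_force"]); print(job_done())
E
```

```text
14.7167 [0.51007104 0.22909163 0.08611336] [ 1.70201421 -7.28947145  0.54280214] 0.04375365958270852 60.92895269393921
the job is handed in; nothing more can be done
None
```

The gold holder is gripped upright under the yellow marker with its top level with the panel's edge, pressing the panel in about 14 mm (mid-green); I held it 2.8 s and handed the job in at 14.7 s, still gripping and pressing.

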